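# Nest a heated sample vial on the hotplate

## Task

Set up the heated sample on the hotplate, in this order: stand the aluminium block in the middle of the white heating plate, put the steel sleeve into the block, lower the amber vial into the sleeve (keep hold of it until it is practically at the bottom, it is glass), and last put the white cap over the vial's mouth, knob up. Everything must end upright, fully seated and let go; never let the vial fall over, and leave the beaker and the bottles where they are.

Things in the scene. Friction and masses are not known exactly. Their poses are not given: they have to be found in the camera images.
- hotplate: Fixed laboratory hotplate on the left or right of the bench, slightly turned. Grey housing 200 x 150 mm, two black knobs on its front (-x), topped by a white square heating plate 145 x 145 mm whose face is 65 mm above the bench. Origin on the bench under the plate's centre; the housing reaches from 125 mm before it (-x, knobs 14 mm more) to 75 mm behind it. z up.
- block: Plain aluminium block, a round cup 68 mm in diameter, 45 mm high, with a round recess 52 mm in diameter and 33 mm deep in its top (floor 12 mm, wall 8 mm). Stands loose on the bench, about 0.25 kg. Origin at the centre of its underside, z up; when seated, 65 mm above the hotplate's origin.
- sleeve: Steel reducing sleeve, a round cup 45 mm in diameter, 58 mm high, lowest 6 mm tapering to 39 mm; bore 33 mm in diameter, 52 mm deep, open at the top (floor 6 mm). Stands upright, loose, about 0.2 kg. Fits the block's recess with 3.5 mm play all round and stands 25 mm out of it. Origin at the centre of its underside, z up; when seated, 12 mm above the block's origin.
- vial: Amber glass vial, 27 mm in diameter, 85 mm high, lowest 4 mm tapering to 24 mm, open top, no neck. Stands upright, loose, about 0.07 kg. Fits the sleeve's bore with 3 mm play all round and stands 33 mm out of it. Origin at the centre of its underside, z up; when seated, 6 mm above the sleeve's origin. It may rock for a second or two when capped or let go.
- cap: White plastic cap, a round cover 41 mm in diameter, 14 mm high, hollow underneath (34 mm in diameter, 10 mm deep), with an upright round knob 16 mm in diameter, 18 mm high on its middle (32 mm in all). Loose, knob up, about 0.04 kg. Goes over the vial's mouth with 3.5 mm play all round. Origin at the centre of its lower rim, z up; when seated, 75 mm above the vial's origin.
- beaker: Small clear glass beaker among the parts, about 48 mm across the rim and 55 mm high, loose, to be left alone. Origin at the centre of its underside, z up.
- tray: Shallow fixed steel tray, 210 x 130 mm (long side along its x), 22 mm high, on the other half of the bench from the hotplate; the two bottles stand on it. Origin at the centre of its underside, z up.
- bottle_tall: Clear bottle with a yellow cap, 66 mm in diameter and 150 mm high, standing loose on the tray, to be left alone. Origin at the centre of its underside, z up.
- bottle_short: Clear jar with a black cap, 58 mm in diameter and 100 mm high, standing loose on the tray, to be left alone. Origin at the centre of its underside, z up.

How it is judged (in metres and radians):
On the way, in this order (a step that is already met when the one before it is completed fails the run):
1. the block stands in the middle of the heating plate, let go (horizontal distance between block and hotplate below 0.015 m and z of block in the frame of hotplate between 0.062 and 0.068 m and angle between block's own z axis and vertical below 0.1 rad and contact force between the fingers and block below 0.1 N and linear speed of block below 0.03 m/s), for 0.2 s.
2. the sleeve is seated in the block, let go (horizontal distance between sleeve and block below 0.007 m and z of sleeve in the frame of block between 0.009 and 0.016 m and angle between each of sleeve, block's own z axis and vertical below 0.1 rad and horizontal distance between block and hotplate below 0.015 m and z of block in the frame of hotplate between 0.062 and 0.068 m and contact force between the fingers and sleeve below 0.1 N and linear speed of sleeve below 0.03 m/s), for 0.2 s.
3. the fingers still hold the vial when its foot is within 15 mm of the sleeve's floor (horizontal distance between vial and sleeve below 0.008 m and z of vial in the frame of sleeve below 0.021 m and contact force between the fingers and vial above 0.3 N and horizontal distance between sleeve and block below 0.007 m and z of sleeve in the frame of block between 0.009 and 0.016 m and angle between sleeve's own z axis and vertical below 0.1 rad), for 0.05 s.
4. the vial is seated in the sleeve, let go (horizontal distance between vial and sleeve below 0.007 m and z of vial in the frame of sleeve between 0.003 and 0.01 m and angle between vial's own z axis and vertical below 0.1 rad and contact force between the fingers and vial below 0.1 N and linear speed of vial below 0.03 m/s), for 0.2 s.
5. the cap sits on the vial, let go (horizontal distance between cap and vial below 0.007 m and z of cap in the frame of vial between 0.071 and 0.079 m and angle between each of cap, vial's own z axis and vertical below 0.1 rad and horizontal distance between vial and sleeve below 0.007 m and z of vial in the frame of sleeve between 0.003 and 0.01 m and contact force between the fingers and cap below 0.1 N and linear speed of cap below 0.03 m/s), for 0.2 s.
At the end, for the whole second after the job is handed in: Block flat on the heating plate within 15 mm of its centre; sleeve seated in the block, vial in the sleeve, cap on the vial (each height right to about 4 mm, each centre within 7 mm of the one below, each upright to 0.1 rad); all at rest and let go (horizontal distance between block and hotplate below 0.015 m and z of block in the frame of hotplate between 0.062 and 0.068 m and angle between each of block, sleeve, vial, cap's own z axis and vertical below 0.1 rad and horizontal distance between sleeve and block below 0.007 m and z of sleeve in the frame of block between 0.009 and 0.016 m and horizontal distance between vial and sleeve below 0.007 m and z of vial in the frame of sleeve between 0.003 and 0.01 m and horizontal distance between cap and vial below 0.007 m and z of cap in the frame of vial between 0.071 and 0.079 m and linear speed of each of block, sleeve, vial, cap below 0.02 m/s and angular speed of each of block, sleeve, vial, cap below 0.4 rad/s); the robot touches nothing.
It fails at once if the vial falls over (tilts more than 0.8 rad) (angle between vial's own z axis and vertical above 0.8 rad).
It fails at once if the beaker is pushed more than 25 mm away or knocked over (distance of beaker from where it was at the start of the episode above 0.025 m or angle between beaker's own z axis and vertical above 0.5 rad).
It fails at once if the bottle tall is pushed more than 25 mm away or knocked over (distance of bottle_tall from where it was at the start of the episode above 0.025 m or angle between bottle_tall's own z axis and vertical above 0.5 rad).
It fails at once if the bottle short is pushed more than 25 mm away or knocked over (distance of bottle_short from where it was at the start of the episode above 0.025 m or angle between bottle_short's own z axis and vertical above 0.5 rad).
It also fails if it takes over 122 s, if anything falls off the work surface, if the arm or the gripper's body presses on something with over 40 N, if the wrist force passes 120 N, or if a joint passes its speed limit or range.

## Robot

A 6-joint arm with a two-finger parallel gripper is mounted at the origin on the work surface. World frame = base frame: x ahead of the robot, y to its left, z up, the work surface at z = 0. Lengths are in mm, angles in rad, forces in N, time in s.
With the tool pointing down it reaches from about 275 to 750 mm from the base axis. Payload 10.2 kg.
Tool frame: the origin (TCP) lies where the fingers leave the gripper's body, on its centre line; the fingertips stand 73 mm ahead of it and the grasp point (between the pads) lies 54 mm ahead of it (ctrl.tip_extent is the z of the fingertips in the tool frame, in mm); z points along the fingers, y is the line along which they close (so a half turn about z gives the same grasp; the last joint's range is limited). The gripper opens to 85 mm and grips with 20 to 120 N. Pads are 22 mm wide; open, the fingers measure 114 mm over their backs; the gripper's body (76 mm by 85 mm) begins 54 mm behind the grasp point. The pads swing forward as they close: fully open they stand 13 mm farther back than shut.
Start: joints at [-1.374, 0.313, 1.498, -0, 1.331, -0.223], TCP at [213.967, -479.427, 303.894] pointing down, gripper open.
Joint ranges: [-2.94, 2.94], [-0.97, 2.17], [0.19, 2.56], [-1.23, 4.37], [0.02, 3.11], [-2.88, 2.88]. Speed limits (rad/s): [2.39, 2.39, 3.01, 3.14, 3.14, 3.14].

## Interface

Orientations are given as a unit quaternion [w, x, y, z].
In Python, from rig import readout, cams, order, ctrl gives the robot as it stands.
- The arm moves only by the tool step_hand, called after "Request:" as a command line: name --argument value ..., lists and objects as JSON in quotes. Schema: {"type":"object","properties":{"ticks":{"type":"array","items":{"type":"object","properties":{"trans":{"type":"array","items":{"type":"number"},"minItems":3,"maxItems":3},"r":{"type":"array","items":{"type":"number"},"minItems":3,"maxItems":3}},"additionalProperties":false},"minItems":1,"maxItems":8},"aperture":{"type":"number"},"clamp_n":{"type":"number"},"only":{"type":"string"},"quiet":{"type":"boolean"},"lines":{"type":"string"}},"required":["ticks"],"additionalProperties":false}. ticks is a list of rows, 1 to 8 of them, each an object with the fields trans (a list: dx, dy, dz in parts of the range, where 1.0 means 1000 mm), r (a list: a rotation vector rx, ry, rz in parts of the range, where 1.0 means pi rad); a field left out counts as zero; each row is the pose to reach, as a shift and turn from the pose commanded when the call began, along the tool's axes at that moment; what a row does not reach only later rows make up. A row lasts 1/10 s, in which the tool goes at most 50 mm and 0.15 rad, less where a joint would pass 70% of its speed; a pose out of reach is approached as far as the arm can. aperture is the opening from 0.0 (shut) to 1.0 (fully open), set as the call begins (left out keeps the last). The fingers move at their own pace and stop on an object; clamp_n is the grip in N (left out, the last holds). Time passes only in rows, so rows that do not move let the fingers close. The tool returns the time, the measured TCP pose, the force, the opening and the grip force at its end. only (a regular expression) keeps the lines of the reply that match it, lines (a string "A,B") keeps lines A to B, and quiet returns only ok. Input that does not fit is refused with a message, and nothing moves.
- readout.sense(): the state, without advancing time (a new reading comes with each control period).
- cams.capture(name): name is "scene" or "top" or "wrist"; returns (picture, depth): 384x512x3 uint8, red, green, blue; 384x512 float32, mm along the optical axis (not along the pixel's ray), 0 where there is no reading.
- cams.calibration(name): a dict with "fx", "fy", "cx", "cy" (pixels), "distortion" ([k1, k2, p1, p2, k3] as OpenCV has them; the pictures are not rectified), "position" and "attitude" of the camera in the world. Camera axes: x right, y down, z forward; pixel columns grow to the right and rows downward; lengths in mm; the calibration is good to about 2 mm. A picture is of the moment at which its call begins: read the wrist's pose just before it. calibration takes no time and is no camera call; for the wrist camera it gives the pose at the moment of the call.
- order.finish_job(): hands the job in; it is judged then, once.
Trained networks look in the newest picture that a camera, given by its name, has taken for a name from the list of things; names that differ only in an ending like _2 or _b are one class to them, and where a whole thing is asked for, a point or a joint stands for the part that bears it (a point fixed in the world has none). Each returns a list of dicts, best first, with "p" (0 to 1); they miss things now and then, are a little off and sometimes report something else, mostly with a low value. They report only what shows in the picture. A call takes as long as a camera call.
- cams.trace(target, camera): "pixels" (384x512 bool, what is visible of it) and "bbox" ([left, top, right, bottom] in pixels, round what is visible of it).
- cams.spot_point(target, camera): "uv" ([column, row] in pixels: a listed point, or the origin of a listed thing).
The state is a dict: "time_s": time; "joints": joint angles; "dq": joint speeds; "tau": joint torques, N m; "eef_pos": TCP position; "ee_rot": TCP orientation; "force": force on the tool from outside, world axes, zero at the start; "wrist_torque": the same for the moment, N m; "grip_width": opening from 0.0 (shut) to 1.0 (fully open); "grip_force": force on a finger pad.
Only numpy, scipy, OpenCV 4.12 (cv2) and the standard library are available. Lean on these libraries where they do the work, as an engineer would, in place of code of your own. Each camera call takes 0.05 s, during which the arm holds its last target. There are 200 camera calls.

## Working session

There is one attempt and no reset: what is moved stays moved. The work goes in short steps, Python scripts to look and compute and a tool call to move; the robot and the scene stay as the last step left them, time stands still between calls to the robot, and variables do not carry over. Pictures are saved under pics/ and viewed, at most 14 in all, crops included, and the job is handed in when it is done.

```bash
ls; mkdir -p pics
```

Create h.py:
```python
import numpy as np, cv2
from rig import readout, cams, order, ctrl
from scipy.spatial.transform import Rotation as R
def rot(q): return R.from_quat([q[1],q[2],q[3],q[0]]).as_matrix()
def cal(n):
    c=cams.calibration(n); K=np.array([[c['fx'],0,c['cx']],[0,c['fy'],c['cy']],[0,0,1]])
    return K,np.array(c['distortion'],float),np.array(c['position'],float),rot(c['attitude'])
def rays(uv,c):
    K,d,p,A=c
    n=cv2.undistortPoints(np.array(uv,float).reshape(-1,1,2),K,d).reshape(-1,2)
    return np.c_[n,np.ones(len(n))]
def cloud(mask,dep,c):
    v,u=np.nonzero(mask&(dep>0))
    r=rays(np.c_[u,v],c)*dep[v,u][:,None]
    return r@c[3].T+c[2]
def onplane(uv,z,c):
    r=rays(uv,c)@c[3].T
    return c[2]+r*((z-c[2][2])/r[:,2])[:,None]
```

Run:
```python
from h import *
s=readout.sense(); print(s['eef_pos'],s['ee_rot'],ctrl.tip_extent)
ims=[]
for n in ['top','scene']:
    c=cal(n); im,dep=cams.capture(n); cv2.imwrite(f'pics/{n}0.png',im[:,:,::-1]); print(n,c[2],c[3].round(2).tolist())
    for t in ['hotplate','block','sleeve','vial','cap','beaker','tray','bottle_tall','bottle_short']:
        r=cams.trace(t,n)
        for k in r[:2]:
            P=cloud(k['pixels'],dep,c)
            if len(P)<5: continue
            zt=np.percentile(P[:,2],97); T=P[P[:,2]>zt-6]
            print(t,round(k['p'],2),np.array(k['bbox']).round().tolist(),len(P),'med',np.median(P,0).round(),'ztop',zt.round(),'topmid',((T.max(0)+T.min(0))/2).round(),'ext',np.ptp(T,axis=0).round())
```

```text
pics
[ 213.94589894 -479.24628102  303.32820742] [-6.55511209e-04  9.78047030e-01  2.08383246e-01  5.33688460e-06] 72.6
top [431.23347671  19.66967299 858.28752497] [[0.0, -0.99, 0.16], [-1.0, -0.01, -0.04], [0.04, -0.16, -0.99]]
hotplate 0.68 [65.0, 148.0, 165.0, 272.0] 8697 med [520. 250.  64.] ztop 67.0 topmid [529. 249.  65.] ext [215. 173.   9.]
block 0.75 [196.0, 227.0, 232.0, 266.0] 1038 med [463.  68.  14.] ztop 46.0 topmid [462.  67.  45.] ext [66. 67.  8.]
sleeve 0.69 [233.0, 185.0, 255.0, 208.0] 304 med [557.  11.  56.] ztop 60.0 topmid [554.  10.  58.] ext [43. 42.  7.]
vial 0.66 [275.0, 234.0, 293.0, 250.0] 152 med [464. -66.  67.] ztop 87.0 topmid [463. -64.  84.] ext [24. 25.  7.]
vial 0.17 [368.0, 202.0, 417.0, 234.0] 1134 med [ 505. -264.  101.] ztop 106.0 topmid [ 508. -277.  103.] ext [50. 51.  7.]
cap 0.73 [283.0, 135.0, 305.0, 153.0] 337 med [667. -89.  14.] ztop 32.0 topmid [670. -90.  31.] ext [14. 15.  9.]
beaker 0.68 [207.0, 126.0, 231.0, 155.0] 509 med [667.  62.  27.] ztop 56.0 topmid [659.  61.  53.] ext [46. 45.  7.]
tray 0.8 [346.0, 142.0, 420.0, 251.0] 
[... 1096 characters left out ...]
 [679. -84.  15.] ztop 33.0 topmid [673. -88.  31.] ext [14. 15.  8.]
beaker 0.67 [85.0, 139.0, 189.0, 210.0] 2559 med [ 591. -250.    6.] ztop 23.0 topmid [ 564. -278.   48.] ext [217. 158.  63.]
beaker 0.62 [248.0, 220.0, 273.0, 256.0] 737 med [667.  63.  39.] ztop 55.0 topmid [662.  62.  53.] ext [48. 48.  8.]
bottle_tall 0.73 [100.0, 121.0, 134.0, 192.0] 1844 med [ 625. -269.   84.] ztop 154.0 topmid [ 609. -282.  152.] ext [32. 31.  8.]
bottle_short 0.9 [132.0, 118.0, 163.0, 167.0] 1153 med [ 526. -262.   68.] ztop 105.0 topmid [ 510. -275.  103.] ext [53. 50.  7.]
bottle_short 0.35 [238.0, 135.0, 248.0, 174.0] 418 med [473. -59.  50.] ztop 84.0 topmid [465. -62.  82.] ext [28. 25.  8.]
```

Run:
```python
from h import *
for n in ['top','scene']:
    c=cal(n); im,dep=cams.capture(n)
    white=(im.min(2)>170)&(dep>0)
    v,u=np.nonzero(dep>0); P=np.zeros(im.shape); P[v,u]=cloud(dep>0,dep,c)
    print(n, im[210,110])
    for thr in (150,190,215):
        m=(im.min(2)>thr)&(abs(P[...,2]-65)<7)&(P[...,1]>130)
        k,l,st,_=cv2.connectedComponentsWithStats(m.astype(np.uint8)); i=1+st[1:,4].argmax(); m=l==i
        v,u=np.nonzero(m); Q=onplane(np.c_[u,v],65,c)
        (cx,cy),wh,a=cv2.minAreaRect(Q[:,:2].astype(np.float32)); print(thr,len(Q),(cx,cy),wh,a,'z',np.median(P[m][:,2]))
im=cv2.imread('pics/top0.png'); cv2.imwrite('pics/t1.png',cv2.resize(im,(800,600)))
```

```text
top [247 247 247]
150 6321 (527.7327880859375, 254.74856567382812) (148.01588439941406, 193.41636657714844) 75.77103424072266 z 64.34094741088268
190 6308 (527.9334716796875, 255.19869995117188) (147.04586791992188, 192.0067901611328) 74.96809387207031 z 64.34705774925965
215 5828 (544.3020629882812, 251.01600646972656) (146.6344757080078, 158.22035217285156) 74.96809387207031 z 64.48576079382889
scene [80 82 83]
150 4966 (537.43408203125, 256.2652587890625) (146.93887329101562, 192.5629425048828) 75.52189636230469 z 65.23281998976552
190 4461 (550.4541625976562, 252.7489013671875) (146.42823791503906, 156.01177978515625) 75.42790985107422 z 65.41566571372516
215 4354 (551.221435546875, 252.333740234375) (145.9615020751953, 150.6025390625) 75.31828308105469 z 65.4611834731898
```

View pics/t1.png

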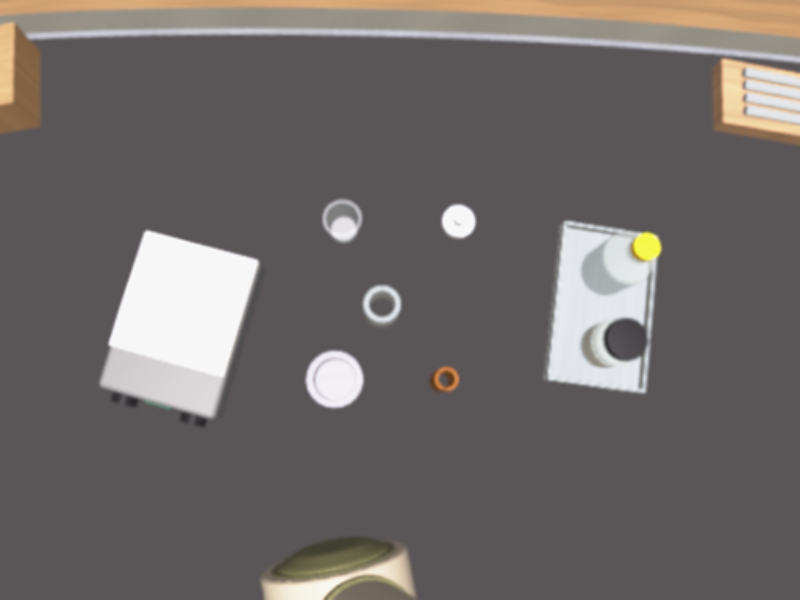

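Create go.py:
```python
import sys
from h import *
x,y,z,*yw=map(float,sys.argv[1:]); yw=yw[0] if yw else 0
s=readout.sense(); A=rot(s['ee_rot']); T=np.array([[np.cos(yw),np.sin(yw),0],[np.sin(yw),-np.cos(yw),0],[0,0,-1]])
print('t',s['time_s'],'d',(A.T@(np.array([x,y,z])-s['eef_pos'])).round(1),'rv',R.from_matrix(A.T@T).as_rotvec().round(4),'force',np.round(s['force'],1),'grip',s['grip_width'],s['grip_force'])
```

```bash
python3 go.py 463 68 180
```

```text
t 1.1 d [ 450.5 -398.4  123.9] rv [ 0.     -0.      0.4198] force [-0.2 -0.2  0.9] grip 1.0005952623077483 0.0
```

The manual's scale: shifts go in shares of 1000 mm and turns go in shares of pi rad. Converting my numbers, 265 mm is 0.265, -240 mm is -0.24, 0.42 rad is 0.1337.

Request:
step_hand --ticks '[{"trans": [0.033,-0.033,0],"r": [0,0,0.0318]},{"trans": [0.066,-0.066,0],"r": [0,0,0.0637]},{"trans": [0.099,-0.099,0],"r": [0,0,0.0955]},{"trans": [0.132,-0.132,0],"r": [0,0,0.1337]},{"trans": [0.165,-0.165,0],"r": [0,0,0.1337]},{"trans": [0.198,-0.19,0],"r": [0,0,0.1337]},{"trans": [0.231,-0.215,0],"r": [0,0,0.1337]},{"trans": [0.265,-0.24,0],"r": [0,0,0.1337]}]' --aperture 1.0 --clamp_n 40

```text
time_s: 1.9
eef_pos: [358.6, -150.7, 304.2]
ee_rot: [0.0, 1.0, -0.0, 0.0]
force: [1.1, -1.1, 0.9]
grip_width: 1.0
grip_force: 0.0
```

```bash
python3 go.py 463 68 180
```

```text
t 1.9 d [ 104.2 -218.8  124.1] rv [ 0.0006 -0.0006 -0.0006] force [ 1.1 -1.1  0.9] grip 1.000268356333591 0.0
```

Scaled: -220 mm is -0.22, -205 mm is -0.205.

Request:
step_hand --ticks '[{"trans": [0.02,-0.045,0.01]},{"trans": [0.04,-0.09,0.02]},{"trans": [0.06,-0.135,0.04]},{"trans": [0.08,-0.175,0.065]},{"trans": [0.1,-0.205,0.09]},{"trans": [0.105,-0.22,0.104]},{"trans": [0.105,-0.22,0.104]}]'

```text
time_s: 2.6
eef_pos: [462.7, 69.4, 198.1]
ee_rot: [-0.0, 1.0, 0.001, -0.002]
force: [-0.8, 0.3, 0.9]
grip_width: 0.998
grip_force: 0.0
```

Run:
```python
from h import *
s=readout.sense();c=cal('wrist');im,dep=cams.capture('wrist'); cv2.imwrite('pics/w1.png',im[:,:,::-1]); print(s['eef_pos'],c[2],c[3].round(2).tolist())
r=cams.trace('block','wrist')
for k in r[:1]:
    P=cloud(k['pixels'],dep,c); T=P[(P[:,2]>38)]
    print(k['p'],k['bbox'],len(T),np.median(T,0),cv2.minEnclosingCircle(T[:,:2].astype(np.float32)), (T.max(0)+T.min(0))/2,np.ptp(T,axis=0))
```

```text
[462.73984993  69.35285778 198.11372029] [535.23234122  70.07878788 268.86455726] [[0.0, -0.96, -0.29], [-1.0, -0.0, -0.0], [-0.0, 0.29, -0.96]]
0.56 [209.9, 144.3, 300.3, 237.8] 3001 [464.40046321  67.73305189  45.66947451] ((463.8860168457031, 67.81904602050781), 33.7928352355957) [463.86690759  68.29432666  43.27892278] [66.91141158 65.97424611 10.40326697]
```

View pics/w1.png

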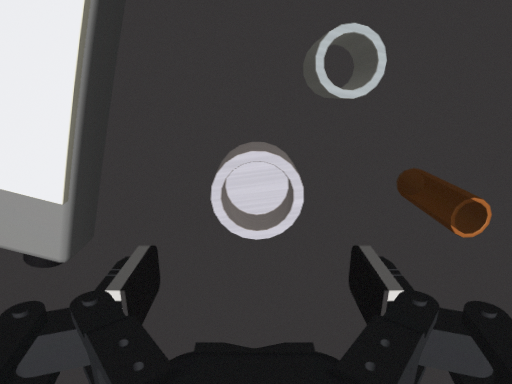

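The picture shows the block's rim centred at (257,195), between the open fingers at columns 137 and 375. The sleeve is at (350,62) and the vial's mouth at (470,216). The block measures (464, 68), which agrees with the other cameras.

Scaled: 118 mm is 0.118, 108 mm is 0.108.

Request:
step_hand --ticks '[{"trans": [0.001,0.001,0.03]},{"trans": [0.001,0.0015,0.06]},{"trans": [0.001,0.0015,0.09]},{"trans": [0.001,0.0015,0.108]},{"trans": [0.001,0.0015,0.118]},{"trans": [0.001,0.0015,0.118]}]' --aperture 1.0 --clamp_n 40

```text
time_s: 3.3
eef_pos: [464.2, 65.4, 82.0]
ee_rot: [0.0, 1.0, -0.001, -0.0]
force: [0.3, 1.6, 1.0]
grip_width: 1.001
grip_force: 0.0
```

Request:
step_hand --ticks '[{},{},{},{},{},{}]' --aperture 0.0 --clamp_n 40

```text
time_s: 3.9
eef_pos: [464.9, 65.9, 83.6]
ee_rot: [0.0, 1.0, -0.0, 0.001]
force: [-1.9, -2.2, 6.6]
grip_width: 0.792
grip_force: 43.6
```

```bash
python3 go.py 463 68 180
```

```text
t 3.9 d [ -1.6  -2.  -96.4] rv [ 0.0006 -0.0026 -0.0002] force [-1.9 -2.2  6.6] grip 0.7916176306070948 43.6142785102129
```

Scaled: -115 mm is -0.115, -80 mm is -0.08.

Request:
step_hand --ticks '[{"trans": [0,0,-0.01]},{"trans": [0,0,-0.04]},{"trans": [0,0,-0.08]},{"trans": [0,0,-0.115]},{"trans": [0,0,-0.115]},{"trans": [0,0,-0.115]}]'

```text
time_s: 4.5
eef_pos: [464.0, 66.3, 197.6]
ee_rot: [0.0, 1.0, -0.0, 0.001]
force: [-0.1, -0.7, -2.5]
grip_width: 0.789
grip_force: 46.5
```

```bash
python3 go.py 552 250.5 200
```

```text
t 4.5 d [  88.  -184.3   -2.3] rv [ 0.0001 -0.0014 -0.0001] force [-0.1 -0.7 -2.5] grip 0.7888090954780986 46.51861505582929
```

Scaled: -184 mm is -0.184, -178 mm is -0.178.

Request:
step_hand --ticks '[{"trans": [0.012,-0.025,0]},{"trans": [0.033,-0.07,0]},{"trans": [0.055,-0.115,0]},{"trans": [0.075,-0.157,0]},{"trans": [0.085,-0.178,0]},{"trans": [0.088,-0.184,0]},{"trans": [0.088,-0.184,0]},{"trans": [0.088,-0.184,0]}]'

```text
time_s: 5.3
eef_pos: [551.8, 249.2, 196.1]
ee_rot: [0.0, 1.0, -0.0, -0.001]
force: [-0.5, 0.9, -2.2]
grip_width: 0.788
grip_force: 46.6
```

Run:
```python
from h import *
s=readout.sense(); print(s['eef_pos'])
for n in ['top','wrist','scene']:
    c=cal(n); im,dep=cams.capture(n); 
    if n!='scene': cv2.imwrite(f'pics/{n}2.png',im[:,:,::-1])
    r=cams.trace('block',n)
    for k in r[:1]:
        P=cloud(k['pixels'],dep,c); zt=np.percentile(P[:,2],97); T=P[P[:,2]>zt-5]
        print(n,k['p'],zt,len(T),cv2.minEnclosingCircle(T[:,:2].astype(np.float32)), (T.max(0)+T.min(0))/2)
```

```text
[551.75272865 249.18985991 196.10447221]
top 0.68 158.42686772325095 92 ((529.154296875, 227.76809692382812), 15.166380882263184) [529.84074048 227.78567898 157.1529718 ]
wrist 0.56 159.63709100601358 8528 ((550.2418823242188, 249.48776245117188), 34.7435302734375) [554.08399393 249.70694428 177.59216756]
scene 0.8 159.50342495423115 396 ((552.1398315429688, 249.5734405517578), 34.90622329711914) [551.8866251  250.90282876 158.37952446]
```

View pics/wrist2.png

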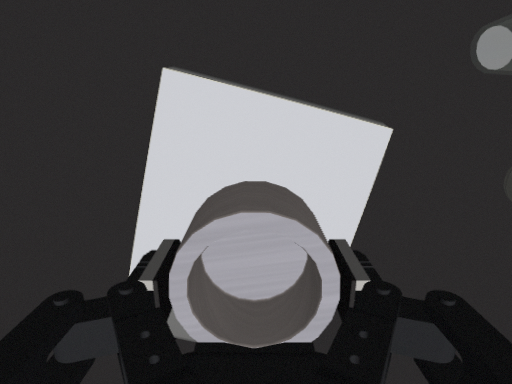

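The block is held level at (257,285). The plate's far corners are at (163,68) and (392,128), so I'll use those to check its centre.

Run:
```python
from h import *
c=cal('wrist'); Q=onplane([[163,69],[391,128]],65,c)[:,:2]; e=Q[1]-Q[0]; L=np.linalg.norm(e); n=np.array([-abs(e[1]),0]); 
d=e/L; b=np.array([d[1],-d[0]]); b=b if b[0]<0 else -b
print(Q,L,Q.mean(0)+72.5*b)
```

```bash
python3 go.py 551 250 149
```

```text
[[639.30111828 304.02467247]
 [604.71166686 165.04326649]] 143.2210227477804 [551.65253152 252.04351647]
t 5.6 d [-1.2 -0.3 48.1] rv [ 0.     -0.0001 -0.0009] force [ 0.2  0.2 -2.1] grip 0.7896940488341352 46.565355341881514
```

Scaled: 49 mm is 0.049, 47 mm is 0.047.

Request:
step_hand --ticks '[{"trans": [0,-0.001,0.015]},{"trans": [0,-0.001,0.03]},{"trans": [0,-0.001,0.04]},{"trans": [0,-0.001,0.045]},{"trans": [0,-0.001,0.047]},{"trans": [0,-0.001,0.049]},{"trans": [0,-0.001,0.049]}]'

```text
time_s: 6.3
eef_pos: [552.5, 251.3, 148.7]
ee_rot: [-0.0, 1.0, -0.0, 0.001]
force: [-0.5, -0.3, 1.0]
grip_width: 0.79
grip_force: 46.9
```

Request:
step_hand --ticks '[{"trans": [0,0,0.0005]},{"trans": [0,0,0.001]},{"trans": [0,0,0.001]}]'

```text
time_s: 6.6
eef_pos: [552.5, 251.3, 148.7]
ee_rot: [-0.0, 1.0, -0.0, 0.001]
force: [-4.6, -1.3, 10.2]
grip_width: 0.791
grip_force: 47.8
```

Contact. Now release and rise.

Request:
step_hand --ticks '[{},{},{},{},{}]' --aperture 1.0

```text
time_s: 7.1
eef_pos: [552.3, 251.2, 146.8]
ee_rot: [-0.0, 1.0, -0.0, -0.0]
force: [0.5, 0.2, 0.5]
grip_width: 1.004
grip_force: 0.0
```

Request:
step_hand --ticks '[{"trans": [0,0,-0.01]},{"trans": [0,0,-0.04]},{"trans": [0,0,-0.085]},{"trans": [0,0,-0.125]},{"trans": [-0.005,0.05,-0.15]},{"trans": [-0.01,0.1,-0.15]},{"trans": [-0.012,0.13,-0.15]},{"trans": [-0.012,0.13,-0.15]}]'

```text
time_s: 7.9
eef_pos: [540.1, 117.7, 298.1]
ee_rot: [0.0, 1.0, -0.002, 0.001]
force: [-0.1, 0.5, -0.1]
grip_width: 1.0
grip_force: 0.0
```

Create see.py:
```python
import sys
from h import *
n=sys.argv[1]; c=cal(n); im,dep=cams.capture(n); cv2.imwrite(f'pics/{n}_{readout.sense()["time_s"]:.2f}.png',im[:,:,::-1])
for t in sys.argv[2:]:
    t,lo,hi=(t.split(':')+[None]*2)[:3]
    for k in cams.trace(t,n)[:2]:
        P=cloud(k['pixels'],dep,c)
        zt=np.percentile(P[:,2],97) if hi is None else float(hi); zb=zt-5 if lo is None else float(lo)
        T=P[(P[:,2]>zb)&(P[:,2]<zt+3)]
        if len(T)>5: print(t,round(k['p'],2),'zt',zt.round(1) if hi is None else hi,len(T),np.round(cv2.minEnclosingCircle(T[:,:2].astype(np.float32))[0],1),round(cv2.minEnclosingCircle(T[:,:2].astype(np.float32))[1],1),((T.max(0)+T.min(0))/2).round(1),'bbox',np.round(k['bbox']))
```

```bash
python3 see.py top block sleeve; python3 see.py wrist block sleeve; python3 go.py 555 12 180
```

```text
sleeve 0.69 zt 59.5 176 [553.8  10.1] 22.0 [552.5  10.4  57.9] bbox [232. 185. 255. 207.]
block 0.96 zt 111.7 2227 [551.9 251.8] 34.3 [551.8 252.1 109.8] bbox [ 56. 129. 152. 210.]
sleeve 0.73 zt 59.8 793 [554.8  11.9] 22.3 [554.9  11.9  57.9] bbox [334. 128. 391. 181.]
t 8.2 d [ 14.7 110.3 116.9] rv [-0.0001 -0.      0.0013] force [0.1 0.5 0.2] grip 1.0029443023679085 0.0
```

Scaled: 190 mm is 0.19, 180 mm is 0.18.

Request:
step_hand --ticks '[{"trans": [0.005,0.035,0.02]},{"trans": [0.01,0.075,0.045]},{"trans": [0.0145,0.1,0.075]},{"trans": [0.0145,0.11,0.11]},{"trans": [0.0145,0.1105,0.15]},{"trans": [0.0145,0.1105,0.18]},{"trans": [0.0145,0.1105,0.19]},{"trans": [0.0145,0.1105,0.19]}]' --aperture 1.0 --clamp_n 40

```text
time_s: 9.0
eef_pos: [554.5, 11.3, 106.2]
ee_rot: [-0.0, 1.0, 0.0, -0.001]
force: [0.5, 0.2, -0.1]
grip_width: 1.003
grip_force: 0.0
```

```bash
python3 go.py 554.7 11.8 106.6
```

```text
t 9.0 d [ 0.2 -0.5 -0.4] rv [-0.0004  0.0019  0.0008] force [ 0.5  0.2 -0.1] grip 1.0028185939278136 0.0
```

Scaled: -0.5 mm is -0.0005.

Request:
step_hand --ticks '[{"trans": [0,-0.0005,0]},{"trans": [0,-0.0005,0]},{"trans": [0,-0.0005,0]},{"trans": [0,-0.0005,0]},{"trans": [0,-0.0005,0]},{"trans": [0,-0.0005,0]},{"trans": [0,-0.0005,0]},{"trans": [0,-0.0005,0]}]' --aperture 0.0 --clamp_n 40

```text
time_s: 9.8
eef_pos: [555.3, 11.2, 108.5]
ee_rot: [0.0, 1.0, -0.0, 0.001]
force: [-0.9, -0.1, 5.6]
grip_width: 0.517
grip_force: 40.1
```

```bash
python3 see.py wrist sleeve
```

```text
sleeve 0.84 zt 59.6 3990 [554.7  11.9] 22.6 [554.8  11.5  57.7] bbox [205. 191. 307. 319.]
```

Request:
step_hand --ticks '[{"trans": [0,0,-0.01]},{"trans": [0,0,-0.04]},{"trans": [0,0,-0.085]},{"trans": [0,0,-0.125]},{"trans": [0,0,-0.145]},{"trans": [0,0,-0.145]},{"trans": [0,0,-0.145]}]'

```text
time_s: 10.6
eef_pos: [554.3, 11.3, 251.3]
ee_rot: [-0.0, 1.0, -0.0, -0.0]
force: [-1.0, 0.7, -2.5]
grip_width: 0.51
grip_force: 41.3
```

```bash
python3 see.py wrist sleeve; python3 go.py 551.9 251.9 250
```

```text
sleeve 0.81 zt 202.4 4071 [553.3  12.4] 23.0 [553.6  11.9 200.4] bbox [204. 190. 306. 317.]
t 10.7 d [  -2.3 -240.6    0.4] rv [-0.0005  0.003  -0.0003] force [-1.2  0.3 -2.5] grip 0.5149810639501916 41.32571518421173
```

Scaled: -240 mm is -0.24, -230 mm is -0.23.

Request:
step_hand --ticks '[{"trans": [0,-0.02,0]},{"trans": [0,-0.065,0]},{"trans": [-0.001,-0.115,0]},{"trans": [-0.001,-0.165,0]},{"trans": [-0.002,-0.205,0]},{"trans": [-0.0023,-0.23,0]},{"trans": [-0.0023,-0.24,0]},{"trans": [-0.0023,-0.24,0]}]'

```text
time_s: 11.5
eef_pos: [552.1, 251.8, 250.6]
ee_rot: [0.0, 1.0, 0.001, -0.001]
force: [0.4, -0.5, -2.1]
grip_width: 0.515
grip_force: 41.4
```

Request:
step_hand --ticks '[{},{}]'

```text
time_s: 11.7
eef_pos: [552.7, 249.9, 251.7]
ee_rot: [0.0, 1.0, -0.001, -0.0]
force: [0.4, -0.2, -1.9]
grip_width: 0.517
grip_force: 41.4
```

```bash
python3 see.py wrist sleeve block:105:112; python3 see.py scene sleeve block:105:112;python3 go.py 551.9 251.4 250;  ls pics
```

```text
sleeve 0.82 zt 202.7 3971 [551.9 250.3] 22.7 [552.2 250.5 200.8] bbox [204. 192. 307. 318.]
sleeve 0.83 zt 202.7 231 [551.5 249.6] 24.3 [551.6 250.6 201.1] bbox [376. 143. 405. 191.]
t 12.0 d [-0.6 -0.6  2. ] rv [-0.     -0.0001 -0.0007] force [ 0.3  0.  -2.2] grip 0.5130557176655939 41.38747209683061
scene0.png
scene_11.90.png
t1.png
top0.png
top2.png
top_7.95.png
w1.png
wrist2.png
wrist_10.65.png
wrist_11.75.png
wrist_8.10.png
wrist_9.85.png
```

Scaled: 60 mm is 0.06, 57 mm is 0.057.

Request:
step_hand --ticks '[{"trans": [-0.0003,-0.001,0.015]},{"trans": [-0.0003,-0.001,0.03]},{"trans": [-0.0003,-0.001,0.037]},{"trans": [-0.0003,-0.001,0.042]},{"trans": [-0.0003,-0.001,0.047]},{"trans": [-0.0003,-0.001,0.052]},{"trans": [-0.0003,-0.001,0.057]},{"trans": [-0.0003,-0.001,0.06]}]'

```text
time_s: 12.8
eef_pos: [552.1, 252.2, 191.5]
ee_rot: [0.0, 1.0, -0.0, -0.0]
force: [0.5, 0.2, -0.7]
grip_width: 0.511
grip_force: 41.4
```

Request:
step_hand --ticks '[{"trans": [0,0,0.002]},{"trans": [0,0,0.004]},{"trans": [0,0,0.005]},{"trans": [0,0,0.006]},{"trans": [0,0,0.006]}]'

```text
time_s: 13.3
eef_pos: [552.1, 252.2, 185.9]
ee_rot: [-0.0, 1.0, -0.0, -0.0]
force: [0.2, -0.5, -1.6]
grip_width: 0.516
grip_force: 41.4
```

```bash
python3 go.py 551.9 251.4 184
```

```text
t 13.3 d [-0.2  0.8  1.9] rv [-0.      0.     -0.0002] force [ 0.2 -0.5 -1.6] grip 0.5155627736203515 41.38435140252113
```

Scaled: 1.5 mm is 0.0015, 1 mm is 0.001.

Request:
step_hand --ticks '[{"trans": [0,0,0.0005]},{"trans": [0,0,0.001]},{"trans": [0,0,0.0015]},{"trans": [0,0,0.0015]}]'

```text
time_s: 13.7
eef_pos: [552.3, 252.2, 185.5]
ee_rot: [-0.0, 1.0, -0.0, 0.001]
force: [-3.1, -2.1, 7.0]
grip_width: 0.513
grip_force: 42.1
```

Request:
step_hand --ticks '[{"trans": [0,0,0.0005]},{"trans": [0,0,0.001]},{"trans": [0,0,0.0015]},{"trans": [0,0,0.0015]}]'

```text
time_s: 14.1
eef_pos: [552.4, 252.3, 185.5]
ee_rot: [-0.0, 1.0, 0.0, 0.001]
force: [-6.4, -2.1, 16.7]
grip_width: 0.517
grip_force: 42.9
```

Scaled: -1.5 mm is -0.0015.

Request:
step_hand --ticks '[{"trans": [0,0,-0.0015]},{"trans": [0,0,-0.0015]},{"trans": [0,0,-0.0015]},{"trans": [0,0,-0.0015]},{"trans": [0,0,-0.0015]},{"trans": [0,0,-0.0015]}]' --aperture 1.0

```text
time_s: 14.7
eef_pos: [552.1, 252.2, 184.2]
ee_rot: [0.0, 1.0, -0.0, -0.0]
force: [0.6, 0.6, -0.0]
grip_width: 0.997
grip_force: 0.0
```

Request:
step_hand --ticks '[{"trans": [0,0,-0.01]},{"trans": [0,0,-0.04]},{"trans": [0,0,-0.08]},{"trans": [0,0,-0.115]},{"trans": [-0.01,0.05,-0.115]},{"trans": [-0.02,0.1,-0.115]},{"trans": [-0.02,0.12,-0.115]},{"trans": [-0.02,0.12,-0.115]}]'

```text
time_s: 15.5
eef_pos: [532.1, 129.9, 300.5]
ee_rot: [0.0, 1.0, -0.002, 0.001]
force: [0.6, 0.2, -0.2]
grip_width: 0.998
grip_force: 0.0
```

```bash
python3 see.py wrist sleeve block:105:112 vial; python3 see.py top sleeve vial; python3 go.py 463.5 -63 180
```

```text
sleeve 0.71 zt 136.7 1375 [552.  252.7] 22.8 [552.3 252.5 134.8] bbox [ 67. 133. 137. 196.]
block 0.75 zt 112 1581 [551.5 251.6] 34.0 [551.4 249.2 109. ] bbox [ 68. 118. 160. 203.]
vial 0.83 zt 86.2 321 [463.8 -63.6] 14.2 [463.8 -63.4  84.4] bbox [404. 204. 467. 254.]
sleeve 0.47 zt 136.7 55 [537.  251.7] 15.5 [534.5 251.7 135.1] bbox [ 96. 194. 120. 200.]
vial 0.52 zt 86.0 73 [462.6 -65.3] 13.3 [462.3 -65.2  84.1] bbox [276. 234. 294. 253.]
t 15.85 d [-68.8 196.  119.3] rv [-0.0001  0.0002  0.0012] force [ 0.1 -1.   0.7] grip 0.9994114329465169 0.0
```

Scaled: 196.5 mm is 0.1965, 188 mm is 0.188.

Request:
step_hand --ticks '[{"trans": [-0.015,0.04,0]},{"trans": [-0.03,0.08,0.01]},{"trans": [-0.045,0.125,0.03]},{"trans": [-0.06,0.165,0.06]},{"trans": [-0.067,0.188,0.09]},{"trans": [-0.0686,0.1965,0.11]},{"trans": [-0.0686,0.1965,0.119]},{"trans": [-0.0686,0.1965,0.119]}]' --aperture 1.0 --clamp_n 25

```text
time_s: 16.65
eef_pos: [463.5, -63.7, 179.8]
ee_rot: [-0.0, 1.0, 0.0, -0.001]
force: [0.7, -0.5, 0.7]
grip_width: 0.999
grip_force: 0.0
```

Request:
step_hand --ticks '[{}]'

```text
time_s: 16.75
eef_pos: [464.1, -63.6, 181.2]
ee_rot: [0.0, 1.0, 0.001, 0.001]
force: [0.6, -0.1, -0.4]
grip_width: 1.0
grip_force: 0.0
```

```bash
python3 see.py wrist vial;  python3 go.py 463.8 -63.5 127.6
```

```text
vial 0.76 zt 86.5 831 [463.4 -63.5] 13.6 [463.6 -63.9  84.8] bbox [235. 176. 279. 255.]
t 16.85 d [-0.4 -0.2 53.8] rv [ 0.0007 -0.0019  0.0012] force [ 0.4 -0.   0.3] grip 0.995280845607343 0.0
```

Scaled: 53 mm is 0.053, 48 mm is 0.048.

Request:
step_hand --ticks '[{"trans": [-0.0003,0,0.02]},{"trans": [-0.0003,0,0.038]},{"trans": [-0.0003,0,0.048]},{"trans": [-0.0003,0,0.053]},{"trans": [-0.0003,0,0.053]}]' --aperture 1.0 --clamp_n 25

```text
time_s: 17.35
eef_pos: [463.3, -64.1, 127.5]
ee_rot: [-0.0, 1.0, 0.0, -0.0]
force: [0.8, 0.2, -0.0]
grip_width: 1.003
grip_force: 0.0
```

Request:
step_hand --ticks '[{},{},{},{},{},{},{},{}]' --aperture 0.0 --clamp_n 25

```text
time_s: 18.15
eef_pos: [463.4, -64.4, 127.7]
ee_rot: [0.0, 1.0, -0.0, 0.0]
force: [-0.2, 1.6, 5.9]
grip_width: 0.311
grip_force: 24.8
```

Request:
step_hand --ticks '[{"trans": [0,0,-0.005]},{"trans": [0,0,-0.015]},{"trans": [0,0,-0.02]},{"trans": [0,0,-0.02]}]'

```text
time_s: 18.55
eef_pos: [463.5, -64.4, 148.3]
ee_rot: [0.0, 1.0, -0.0, 0.001]
force: [1.0, 0.0, -1.6]
grip_width: 0.317
grip_force: 24.8
```

```bash
python3 see.py wrist vial; python3 go.py 463.8 -63.5 127.6
```

```text
vial 0.69 zt 106.9 1738 [463.7 -64. ] 13.7 [463.7 -63.6 105.1] bbox [220. 195. 290. 308.]
t 18.65 d [ 0.7 -0.8 19.9] rv [ 0.     -0.0002 -0.0003] force [ 0.4  1.  -1.3] grip 0.3098115030125378 24.764936920255423
```

Scaled: -215 mm is -0.215, -105 mm is -0.105.

Request:
step_hand --ticks '[{"trans": [0,0,-0.025]},{"trans": [0,0,-0.065]},{"trans": [0,0,-0.105]},{"trans": [0.01,-0.035,-0.132]},{"trans": [0.022,-0.08,-0.137]},{"trans": [0.035,-0.125,-0.137]},{"trans": [0.048,-0.17,-0.137]},{"trans": [0.06,-0.215,-0.137]}]'

```text
time_s: 19.45
eef_pos: [523.3, 152.7, 284.1]
ee_rot: [0.0, 1.0, -0.0, -0.0]
force: [0.1, -0.3, -1.6]
grip_width: 0.311
grip_force: 24.9
```

```bash
python3 go.py 552.1 252.6 285
```

```text
t 19.45 d [ 28.8 -99.9  -1. ] rv [ 0.0001  0.0004 -0.0002] force [ 0.1 -0.3 -1.6] grip 0.31117067627040684 24.933532644063234
```

Scaled: -101 mm is -0.101, -92 mm is -0.092.

Request:
step_hand --ticks '[{"trans": [0.01,-0.04,0]},{"trans": [0.018,-0.07,0]},{"trans": [0.026,-0.092,0]},{"trans": [0.0285,-0.101,0]},{"trans": [0.0285,-0.101,0]},{"trans": [0.0285,-0.101,0]}]'

```text
time_s: 20.05
eef_pos: [551.6, 250.8, 284.2]
ee_rot: [0.0, 1.0, -0.0, -0.0]
force: [-0.6, -1.0, -1.5]
grip_width: 0.309
grip_force: 25.0
```

```bash
python3 see.py wrist vial; python3 see.py scene vial sleeve;  python3 see.py wrist vial; python3 go.py 552.1 252.6 285
```

```text
vial 0.64 zt 242.8 1753 [551.7 251. ] 13.6 [551.7 251.4 240.9] bbox [221. 193. 288. 311.]
vial 0.57 zt 241.9 110 [552.7 251.5] 14.3 [552.9 251.  240.1] bbox [381. 132. 406. 177.]
sleeve 0.17 zt 67.3 3012 [551.5 252.6] 102.6 [551.4 252.   65.8] bbox [326. 170. 440. 277.]
vial 0.79 zt 243.3 1722 [552. 252.] 13.7 [552.2 251.6 241.4] bbox [223. 194. 288. 311.]
t 20.4 d [ 0.4 -1.3 -0.4] rv [-0.     -0.0001 -0.0008] force [-0.9  0.4 -0.8] grip 0.31014297693106746 24.957444816827774
```

Scaled: 32 mm is 0.032, 29 mm is 0.029.

Request:
step_hand --ticks '[{"trans": [0.0002,-0.001,0.008]},{"trans": [0.0002,-0.001,0.014]},{"trans": [0.0002,-0.001,0.019]},{"trans": [0.0002,-0.001,0.023]},{"trans": [0.0002,-0.001,0.026]},{"trans": [0.0002,-0.001,0.029]},{"trans": [0.0002,-0.001,0.032]}]'

```text
time_s: 21.1
eef_pos: [552.0, 252.7, 252.3]
ee_rot: [-0.0, 1.0, -0.0, 0.0]
force: [-0.3, 0.2, -1.2]
grip_width: 0.31
grip_force: 25.0
```

Request:
step_hand --ticks '[{"trans": [0,0,0.005]},{"trans": [0,0,0.01]},{"trans": [0,0,0.015]},{"trans": [0,0,0.02]},{"trans": [0,0,0.025]},{"trans": [0,0,0.03]},{"trans": [0,0,0.035]},{"trans": [0,0,0.038]}]'

```text
time_s: 21.9
eef_pos: [551.8, 252.7, 213.8]
ee_rot: [0.0, 1.0, -0.0, -0.0]
force: [0.0, -0.9, -0.7]
grip_width: 0.309
grip_force: 25.0
```

```bash
python3 go.py 552.1 252.6 210.6
```

```text
t 21.9 d [0.3 0.1 3.2] rv [ 0.0001  0.0005 -0.0002] force [ 0.  -0.9 -0.7] grip 0.30914172895799985 24.955460038036108
```

Scaled: 2 mm is 0.002, 1.5 mm is 0.0015.

Request:
step_hand --ticks '[{"trans": [0,0,0.0005]},{"trans": [0,0,0.001]},{"trans": [0,0,0.0015]},{"trans": [0,0,0.002]},{"trans": [0,0,0.002]}]'

```text
time_s: 22.4
eef_pos: [551.9, 252.7, 212.5]
ee_rot: [-0.0, 1.0, -0.0, 0.0]
force: [-0.4, -0.1, -1.6]
grip_width: 0.309
grip_force: 25.0
```

Request:
step_hand --ticks '[{"trans": [0,0,0.0005]},{"trans": [0,0,0.001]},{"trans": [0,0,0.001]}]'

```text
time_s: 22.7
eef_pos: [551.9, 252.7, 211.3]
ee_rot: [0.0, 1.0, -0.0, -0.0]
force: [0.6, 0.8, -1.9]
grip_width: 0.309
grip_force: 25.0
```

Request:
step_hand --ticks '[{"trans": [0,0,0.0003]},{"trans": [0,0,0.0005]},{"trans": [0,0,0.0005]}]'

```text
time_s: 23.0
eef_pos: [551.9, 252.7, 210.9]
ee_rot: [-0.0, 1.0, -0.0, -0.0]
force: [0.1, -0.2, -0.8]
grip_width: 0.306
grip_force: 25.0
```

Scaled: 0.6 mm is 0.0006, 0.3 mm is 0.0003.

Request:
step_hand --ticks '[{"trans": [0,0,0.0003]},{"trans": [0,0,0.0006]},{"trans": [0,0,0.0006]}]'

```text
time_s: 23.3
eef_pos: [552.0, 252.7, 210.8]
ee_rot: [-0.0, 1.0, -0.0, 0.0]
force: [-1.8, -0.6, 3.9]
grip_width: 0.303
grip_force: 25.3
```

Request:
step_hand --ticks '[{"trans": [0,0,0.0003]},{"trans": [0,0,0.0006]},{"trans": [0,0,0.0006]}]'

```text
time_s: 23.6
eef_pos: [552.1, 252.7, 210.8]
ee_rot: [-0.0, 1.0, -0.0, 0.001]
force: [-2.1, -0.1, 8.5]
grip_width: 0.31
grip_force: 25.7
```

Scaled: -0.8 mm is -0.0008.

Request:
step_hand --ticks '[{"trans": [0,0,-0.0008]},{"trans": [0,0,-0.0008]},{"trans": [0,0,-0.0008]},{"trans": [0,0,-0.0008]},{"trans": [0,0,-0.0008]},{"trans": [0,0,-0.0008]}]' --aperture 1.0

```text
time_s: 24.2
eef_pos: [551.9, 252.7, 210.4]
ee_rot: [0.0, 1.0, -0.0, -0.0]
force: [0.1, -0.2, -0.3]
grip_width: 0.997
grip_force: 0.0
```

Request:
step_hand --ticks '[{"trans": [0,0,-0.01]},{"trans": [0,0,-0.04]},{"trans": [0,0,-0.08]},{"trans": [0,0,-0.11]},{"trans": [0,0.05,-0.12]},{"trans": [0,0.09,-0.12]},{"trans": [0,0.09,-0.12]}]'

```text
time_s: 24.9
eef_pos: [552.2, 159.0, 331.9]
ee_rot: [0.0, 1.0, -0.002, 0.001]
force: [-0.1, 1.5, 0.6]
grip_width: 0.995
grip_force: 0.0
```

```bash
python3 see.py wrist vial:162:168 sleeve:130:135 cap;  python3 see.py wrist vial:162:168 cap; python3 see.py top vial cap; python3 go.py 671.5 -89 180; ls -t pics | head -3
```

```text
vial 0.75 zt 168 587 [552.6 253.5] 13.8 [552.5 253.1 166.2] bbox [115. 164. 165. 210.]
sleeve 0.93 zt 135 737 [552.8 251.5] 22.3 [552.5 251.  133.9] bbox [121. 150. 183. 206.]
cap 0.84 zt 33.5 189 [672.2 -87.8] 8.3 [671.9 -87.7  31.7] bbox [448.  37. 487.  72.]
cap 0.45 zt 136.9 706 [552.4 252.3] 22.4 [552.5 251.4 135. ] bbox [120. 149. 182. 206.]
vial 0.74 zt 168 589 [552.7 253.3] 13.6 [552.6 253.4 166.3] bbox [120. 165. 170. 211.]
cap 0.68 zt 33.5 192 [672. -88.] 8.4 [672.3 -88.   32. ] bbox [454.  38. 493.  74.]
vial 0.69 zt 169.3 45 [549.  252.7] 12.9 [548.9 253.1 166.9] bbox [ 90. 177. 104. 195.]
cap 0.7 zt 32.5 47 [670.1 -90.4] 7.7 [670.1 -90.2  31.5] bbox [287. 133. 304. 156.]
t 25.4 d [119.5 252.3 150.4] rv [0.     0.0002 0.0006] force [0.5 0.3 0.1] grip 0.9975148677450009 0.0
top_25.30.png
wrist_25.15.png
wrist_24.95.png
```

Scaled: 251 mm is 0.251, 150 mm is 0.15.

Request:
step_hand --ticks '[{"trans": [0.018,0.04,0]},{"trans": [0.036,0.08,0.01]},{"trans": [0.056,0.12,0.03]},{"trans": [0.076,0.16,0.055]},{"trans": [0.096,0.2,0.08]},{"trans": [0.112,0.235,0.11]},{"trans": [0.1195,0.251,0.14]},{"trans": [0.1195,0.251,0.15]}]' --aperture 1.0 --clamp_n 25

```text
time_s: 26.2
eef_pos: [670.8, -90.4, 176.2]
ee_rot: [-0.001, 1.0, -0.001, -0.003]
force: [-0.6, -0.2, -0.4]
grip_width: 0.999
grip_force: 0.0
```

Request:
step_hand --ticks '[{},{}]'

```text
time_s: 26.4
eef_pos: [671.6, -87.2, 182.1]
ee_rot: [0.0, 1.0, 0.001, 0.001]
force: [-0.3, 0.2, 1.3]
grip_width: 1.001
grip_force: 0.0
```

```bash
python3 see.py wrist cap:26:32;  python3 see.py wrist cap:26:32; python3 go.py 672 -88 88.5
```

```text
cap 0.88 zt 32 403 [673.  -88.2] 7.9 [673.1 -88.4  30.4] bbox [232. 165. 282. 219.]
cap 0.97 zt 32 397 [672.7 -88.2] 8.0 [672.7 -88.2  30.5] bbox [231. 163. 280. 219.]
t 26.6 d [ 0.2  0.4 93.6] rv [ 0.0006 -0.0022  0.0008] force [ 0.1  0.5 -0.4] grip 1.001273132897917 0.0
```

Scaled: 92 mm is 0.092, 88 mm is 0.088.

Request:
step_hand --ticks '[{"trans": [0.001,0.0005,0.03]},{"trans": [0.001,0.0005,0.06]},{"trans": [0.001,0.0005,0.08]},{"trans": [0.001,0.0005,0.088]},{"trans": [0.001,0.0005,0.092]},{"trans": [0.001,0.0005,0.092]},{"trans": [0.001,0.0005,0.092]}]'

```text
time_s: 27.3
eef_pos: [672.9, -88.9, 89.9]
ee_rot: [0.0, 1.0, -0.0, 0.001]
force: [-0.2, 0.9, -0.4]
grip_width: 1.001
grip_force: 0.0
```

```bash
python3 go.py 672.8 -88.2 88.5
```

```text
t 27.3 d [-0.1 -0.7  1.4] rv [ 0.0006 -0.0021 -0.0001] force [-0.2  0.9 -0.4] grip 1.0006198676490048 0.0
```

Scaled: 1 mm is 0.001, -0.5 mm is -0.0005.

Request:
step_hand --ticks '[{"trans": [0,-0.0005,0.001]},{"trans": [0,-0.0005,0.001]},{"trans": [0,-0.0005,0.001]},{"trans": [0,-0.0005,0.001]},{"trans": [0,-0.0005,0.001]},{"trans": [0,-0.0005,0.001]},{"trans": [0,-0.0005,0.001]},{"trans": [0,-0.0005,0.001]}]' --aperture 0.0 --clamp_n 25

```text
time_s: 28.1
eef_pos: [672.4, -88.4, 87.7]
ee_rot: [0.0, 1.0, -0.0, 0.0]
force: [-0.2, 0.3, 1.8]
grip_width: 0.17
grip_force: 24.4
```

Request:
step_hand --ticks '[{},{},{},{}]'

```text
time_s: 28.5
eef_pos: [672.4, -88.4, 87.7]
ee_rot: [0.0, 1.0, -0.0, 0.0]
force: [-0.0, 0.4, 3.7]
grip_width: 0.172
grip_force: 24.5
```

Request:
step_hand --ticks '[{"trans": [0,0,-0.01]},{"trans": [0,0,-0.03]},{"trans": [0,0,-0.05]},{"trans": [0,0,-0.05]},{"trans": [0,0,-0.05]}]'

```text
time_s: 29.0
eef_pos: [672.2, -88.3, 137.3]
ee_rot: [-0.0, 1.0, -0.0, -0.0]
force: [-0.2, 0.7, -0.8]
grip_width: 0.174
grip_force: 24.4
```

```bash
python3 see.py wrist cap; python3 go.py 672.8 -88.2 88.5; ls -t pics|head -1
```

```text
cap 0.85 zt 83.2 981 [671.  -87.7] 9.9 [672.4 -87.7  81.6] bbox [216. 202. 295. 287.]
t 29.1 d [ 1.   0.  47.7] rv [-0.0006  0.002  -0.0003] force [ 0.1  0.  -1.6] grip 0.17031852588425658 24.387294352054596
wrist_29.05.png
```

Scaled: -290 mm is -0.29, -255 mm is -0.255.

Request:
step_hand --ticks '[{"trans": [-0.005,-0.01,-0.04]},{"trans": [-0.015,-0.035,-0.08]},{"trans": [-0.03,-0.075,-0.12]},{"trans": [-0.045,-0.12,-0.15]},{"trans": [-0.06,-0.165,-0.153]},{"trans": [-0.075,-0.21,-0.153]},{"trans": [-0.09,-0.255,-0.153]},{"trans": [-0.1,-0.29,-0.153]}]'

```text
time_s: 29.9
eef_pos: [571.1, 204.0, 289.7]
ee_rot: [-0.0, 1.0, 0.0, -0.001]
force: [0.8, 0.6, -1.1]
grip_width: 0.17
grip_force: 24.5
```

```bash
python3 go.py 552.2 252.7 290
```

```text
t 29.9 d [-18.9 -48.8  -0.2] rv [-0.      0.0016  0.0006] force [ 0.8  0.6 -1.1] grip 0.17009417911335373 24.48246270418167
```

Scaled: -51 mm is -0.051, -48 mm is -0.048.

Request:
step_hand --ticks '[{"trans": [-0.008,-0.02,0]},{"trans": [-0.015,-0.038,0]},{"trans": [-0.019,-0.048,0]},{"trans": [-0.02,-0.051,0]},{"trans": [-0.02,-0.051,0]},{"trans": [-0.02,-0.051,0]}]'

```text
time_s: 30.5
eef_pos: [552.8, 251.9, 290.3]
ee_rot: [0.0, 1.0, -0.001, -0.0]
force: [-0.0, -0.5, 0.6]
grip_width: 0.176
grip_force: 24.5
```

Request:
step_hand --ticks '[{},{}]'

```text
time_s: 30.7
eef_pos: [552.7, 252.1, 290.5]
ee_rot: [0.0, 1.0, -0.001, -0.0]
force: [0.7, -0.7, -0.2]
grip_width: 0.172
grip_force: 24.5
```

```bash
python3 see.py wrist cap vial; python3 see.py scene cap vial:150:168; python3 go.py 552.2 252.7 250;ls -t pics|head -2
```

```text
cap 0.71 zt 236.5 1000 [554.  252.8] 9.5 [552.8 252.8 235.5] bbox [215. 202. 295. 288.]
vial 0.63 zt 169.7 215 [559.3 254. ] 11.4 [562.5 254.  167.7] bbox [235. 174. 273. 204.]
cap 0.9 zt 235.1 59 [554.1 253.6] 8.3 [554.1 252.9 233.1] bbox [383. 133. 406. 159.]
cap 0.53 zt 168.6 101 [552.7 253.6] 14.2 [552.7 253.3 166.7] bbox [381. 165. 399. 188.]
vial 0.73 zt 168 229 [552.9 252.5] 14.4 [553.  252.7 159.8] bbox [382. 164. 399. 190.]
t 31.0 d [-0.3 -0.  40.5] rv [ 0.     -0.     -0.0002] force [ 0.7 -0.8 -0.3] grip 0.17279909977706304 24.4960954785347
scene_30.90.png
wrist_30.75.png
```

Scaled: 38 mm is 0.038, 36 mm is 0.036.

Request:
step_hand --ticks '[{"trans": [-0.0006,-0.0004,0.01]},{"trans": [-0.0006,-0.0004,0.02]},{"trans": [-0.0006,-0.0004,0.027]},{"trans": [-0.0006,-0.0004,0.031]},{"trans": [-0.0006,-0.0004,0.034]},{"trans": [-0.0006,-0.0004,0.036]},{"trans": [-0.0006,-0.0004,0.038]},{"trans": [-0.0006,-0.0004,0.038]}]'

```text
time_s: 31.8
eef_pos: [551.8, 253.1, 252.4]
ee_rot: [-0.0, 1.0, -0.0, -0.0]
force: [0.4, 0.7, -0.3]
grip_width: 0.17
grip_force: 24.5
```

Request:
step_hand --ticks '[{"trans": [0,0,0.001]},{"trans": [0,0,0.002]},{"trans": [0,0,0.003]},{"trans": [0,0,0.004]},{"trans": [0,0,0.005]},{"trans": [0,0,0.005]}]'

```text
time_s: 32.4
eef_pos: [551.8, 253.1, 247.3]
ee_rot: [0.0, 1.0, -0.0, -0.0]
force: [0.2, 0.5, 0.2]
grip_width: 0.171
grip_force: 24.5
```

Scaled: 1 mm is 0.001, 0.5 mm is 0.0005.

Request:
step_hand --ticks '[{"trans": [0,0,0.0005]},{"trans": [0,0,0.001]},{"trans": [0,0,0.001]}]'

```text
time_s: 32.7
eef_pos: [551.8, 253.1, 246.4]
ee_rot: [0.0, 1.0, -0.0, -0.0]
force: [0.5, -0.7, -0.5]
grip_width: 0.173
grip_force: 24.5
```

Request:
step_hand --ticks '[{"trans": [0,0,0.0003]},{"trans": [0,0,0.0006]},{"trans": [0,0,0.0006]}]'

```text
time_s: 33.0
eef_pos: [551.8, 253.1, 245.9]
ee_rot: [0.0, 1.0, -0.0, -0.0]
force: [-0.1, 0.2, 0.1]
grip_width: 0.171
grip_force: 24.5
```

Request:
step_hand --ticks '[{"trans": [0,0,0.0003]},{"trans": [0,0,0.0006]},{"trans": [0,0,0.0006]}]'

```text
time_s: 33.3
eef_pos: [551.9, 253.1, 245.6]
ee_rot: [-0.0, 1.0, -0.0, 0.0]
force: [-0.4, -0.4, 2.5]
grip_width: 0.171
grip_force: 24.6
```

Contact at the expected height, so release.

The manual's scale: shifts go in shares of 1000 mm and turns go in shares of pi rad. Converting my numbers, -0.3 mm is -0.0003.

Request:
step_hand --ticks '[{"trans": [0,0,-0.0003]},{"trans": [0,0,-0.0003]},{"trans": [0,0,-0.0003]},{"trans": [0,0,-0.0003]},{"trans": [0,0,-0.0003]},{"trans": [0,0,-0.0003]},{"trans": [0,0,-0.0003]},{"trans": [0,0,-0.0003]}]' --aperture 1.0

```text
time_s: 34.1
eef_pos: [551.8, 253.1, 245.6]
ee_rot: [-0.0, 1.0, -0.0, -0.0]
force: [-0.3, 0.3, 0.4]
grip_width: 1.002
grip_force: 0.0
```

Request:
step_hand --ticks '[{"trans": [0,0,-0.01]},{"trans": [0,0,-0.04]},{"trans": [0,0,-0.08]},{"trans": [0,0.05,-0.085]},{"trans": [0,0.09,-0.085]},{"trans": [0,0.09,-0.085]},{"trans": [0,0.09,-0.085]},{"trans": [0,0.09,-0.085]}]'

```text
time_s: 34.9
eef_pos: [551.8, 163.8, 331.0]
ee_rot: [-0.0, 1.0, 0.0, 0.0]
force: [0.2, -0.1, -1.6]
grip_width: 1.001
grip_force: 0.0
```

```bash
python3 see.py wrist cap vial sleeve:130:135 block:105:110; python3 see.py scene cap sleeve:130:135 block:105:110 beaker
```

Run:
```python
import cv2,glob,os
f=sorted(glob.glob('pics/*'),key=os.path.getmtime)[-2:]
a=[cv2.imread(x) for x in f]; print(f)
cv2.imwrite('pics/fin.png',cv2.hconcat([cv2.resize(a[0][100:300,50:250],(400,400)),cv2.resize(a[1][110:260,320:470],(400,400))]))
```

```text
cap 0.83 zt 191.5 425 [552.1 253. ] 8.3 [552.4 253.6 189.7] bbox [109. 167. 164. 222.]
vial 0.78 zt 139.9 57 [557.6 246.3] 10.3 [557.6 246.2 138.3] bbox [148. 163. 170. 188.]
sleeve 0.58 zt 135 565 [553.5 250.8] 22.1 [554.1 248.5 133.9] bbox [134. 151. 189. 203.]
sleeve 0.19 zt 135 84 [557.  247.4] 11.3 [557.1 247.1 133.9] bbox [149. 163. 168. 186.]
block 0.92 zt 110 1266 [551.6 251.6] 34.1 [551.8 250.3 108.9] bbox [124. 137. 203. 209.]
cap 0.69 zt 190.7 55 [552.4 254. ] 8.2 [552.3 253.6 189.1] bbox [377. 154. 402. 181.]
sleeve 0.63 zt 135 155 [554.3 251.8] 22.4 [557.7 252.3 133.8] bbox [372. 177. 402. 209.]
block 0.68 zt 110 301 [553.3 251.8] 33.3 [560.1 251.9 109. ] bbox [364. 182. 400. 225.]
beaker 0.59 zt 55.6 163 [661.8  62.9] 25.1 [661.8  62.4  53.9] bbox [246. 219. 274. 257.]
beaker 0.21 zt 151.2 39 [561.2 253.7] 11.5 [563.6 253.7 149.6] bbox [381. 179. 394. 191.]
['pics/wrist_34.95.png', 'pics/scene_35.20.png']
```

View pics/fin.png

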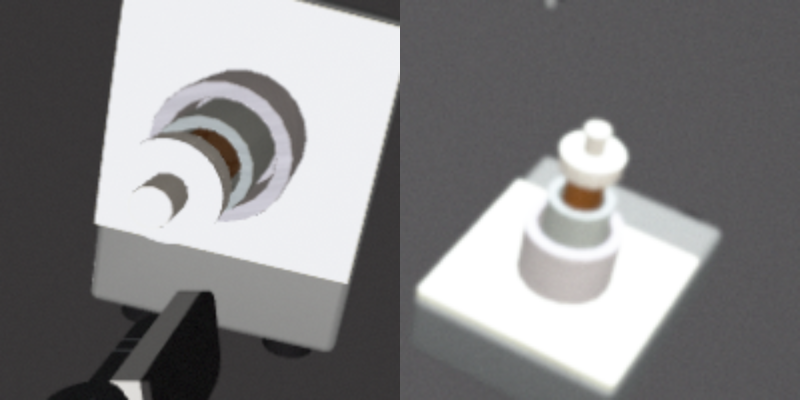

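The stack stands upright in the middle of the plate, with the cap's knob at (597,130) and the block at (568,260). The cap's top measures 190 mm, as expected (158 + 32).

Request:
step_hand --ticks '[{},{},{},{},{},{},{},{}]'

```text
time_s: 36.2
eef_pos: [551.8, 163.1, 330.6]
ee_rot: [-0.0, 1.0, -0.0, -0.0]
force: [-0.0, -0.7, -1.1]
grip_width: 1.001
grip_force: 0.0
```

```bash
python3 -c "from rig import order; print(order.finish_job())"
```

```text
the job is handed in; nothing more can be done
None
```

The job is handed in at 36.2 s: block, sleeve, vial and cap stand upright, seated and released in the middle of the plate by the last camera check; no verdict came back, and I steered clear of the beaker and bottles, though I re-measured only the beaker, which had not moved.

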